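# Load the milk sample shaker-warmer and close it up

### The job

Load the shaker-warmer for the next batch: draw its platform fully out from under the hood, swing the hold-down frame up and back, and stand every sample jar from the black mat upright in a cell of the tray, one to a cell. Then swing the hold-down frame fully down over the jars, only after that slide the platform gently under the hood until its front plate is fully home, and last of all swing the latch lever down in front of the plate; leave everything else on the bench where it is.

Things in the scene. Friction and masses are not known exactly. Their poses are not given: they have to be found in the camera images.
- jar1: white screw-capped milk sample jar standing on the black mat: squat, cap 58 mm in diameter (the top 14 mm), body 56 mm, 58 mm tall overall, heavy at the bottom, about 0.13 kg; origin at the centre of its underside, z up through the cap. Two to four of these jars are present in a run
- jar2: white screw-capped milk sample jar standing on the black mat: squat, cap 58 mm in diameter (the top 14 mm), body 56 mm, 58 mm tall overall, heavy at the bottom, about 0.13 kg; origin at the centre of its underside, z up through the cap. Two to four of these jars are present in a run
- jar3: white screw-capped milk sample jar standing on the black mat: squat, cap 58 mm in diameter (the top 14 mm), body 56 mm, 58 mm tall overall, heavy at the bottom, about 0.13 kg; origin at the centre of its underside, z up through the cap. Two to four of these jars are present in a run
- jar4: white screw-capped milk sample jar standing on the black mat: squat, cap 58 mm in diameter (the top 14 mm), body 56 mm, 58 mm tall overall, heavy at the bottom, about 0.13 kg; origin at the centre of its underside, z up through the cap. Two to four of these jars are present in a run
- shaker: blue shaker-warmer, fixed: hood 235 mm wide, 330 deep, 128 high, clear roof; control head 120 mm deep, 210 high at its closed end. Origin on the bench below the plane of the open mouth, on the centre line of the jar cells (hood from x = -95 to +140 mm). Axes: y out of the mouth along the slide (to the robot's left), x across, away from the robot, z up
- platform (a joint): slide of the tray with the blue front plate, m: 0 = fully home, plate against the mouth; 0.295 = fully out (stop). 2 N friction plus 8 N per m/s; stays where left. The plate is 12 mm thick, as wide as the hood, its top 113 mm above the bench; its back face is at y = this joint value in the shaker's frame
- platform_handle (a point): middle of the steel pull bar on the front plate: 12 mm thick, 110 mm long along x, 94 mm above the bench, its axis 50 mm out from the plate's outer face, so that a finger fits in between. Axes as the shaker's.
- tray (a point): middle of the tray's floor, 26 mm above the bench. Four cells in a row along y, centres at y = -105, -35, +35 and +105 mm from here (the last nearest the front plate), each 66 x 66 mm inside, walls 4 mm thick standing 22 mm above the floor; one jar to a cell. Axes as the shaker's.
- frame (a joint): hinge of the hold-down frame on the platform, rad: 0 = down, flat over the row, its rubber strip 2 mm above the caps of standing jars; 2.0 = swung fully up and back (stop). Stiff (0.4 N m friction): stays at any angle. Not to be raised under the hood
- frame_hinge (a point): middle of the frame's hinge axis, which runs along y, 98 mm above the bench, 100 mm in +x from the cells' centre line. Two thin arms at the ends of the row (268 mm apart) carry a 30 mm wide strip 100 mm from the hinge and a grip bar 158 mm from it. Axes as the shaker's.
- frame_bar (a point): middle of the frame's round grip bar, 12 mm thick (15 mm over the rubber in the middle), 280 mm long along y. Offset from the hinge at joint value q: -158 cos q mm along x, +158 sin q in z; so with the frame down it lies on the robot's side of the cells, 58 mm from their centre line and 98 mm above the bench
- latch (a joint): hinge of the steel latch lever on the hood's roof at the mouth, rad: 0 = down, its lug hanging in front of the closed front plate; 1.4 = up. Stiff (0.15 N m friction): stays at any angle
- latch_pivot (a point): middle of the latch lever's pivot, 139 mm above the bench, 30 mm inside the mouth, 100 mm in +x from the cells' centre line; the axis runs along x. Axes as the shaker's.
- latch_tip (a point): middle of the latch lever's black grip end, 88 mm from the pivot (lever 100 mm long, 22 wide, 7 thick, 11 at the grip; a 40 mm lug hangs below it 52 mm from the pivot). Offset from the pivot at joint value q: +88 cos q mm along y, +88 sin q in z; push the grip end over and down to close it
- board: black rubber bench mat, 240 x 240 x 4 mm, fixed to the bench, on which the jars stand; origin at the centre of its underside
- jug: the clear measuring jug, 104 mm across and 140 mm tall, standing on the bench; origin at the centre of its underside
- carton: a white and green test-kit carton, 80 x 165 x 62 mm, on the bench at the robot's side; origin at the centre of its underside
- mouse: a black computer mouse, 100 x 58 x 30 mm; origin at the centre of its underside
- dishes: a stack of three clear culture dishes, 88 mm across and 42 mm tall; origin at the centre of its underside
- logger: a grey hand-held meter lying flat, 62 x 115 x 24 mm; origin at the centre of its underside
Mind the look-alikes: they are no part of the job. What is shaped like the jar4 but red or turquoise is not meant.

How it is judged:
By the outcome, as a careful person would: the job done as asked, in the order asked, and still so for the second after the job is handed in, with the robot touching nothing.
Of jar1, jar2, jar3, jar4 only 2 to 4 are there at a start; the rules pass over those that are not, and their reading is None.
At some moment in a run one of jar1, jar2, jar3, jar4 may be knocked a few centimetres aside while the robot is not near it.
It also fails if it takes over 210 s, if anything falls off the work surface, if the arm or the gripper's body presses on something with over 40 N, if the wrist force passes 120 N, or if a joint passes its speed limit or range.

### The arm

A 7-joint arm with a two-finger parallel gripper is mounted at the origin on the work surface. World frame = base frame: x ahead of the robot, y to its left, z up, the work surface at z = 0. Lengths are in m, angles in rad, forces in N, time in s.
With the tool pointing down it reaches from about 0.35 to 0.9 m from the base axis. Payload 19.9 kg.
Tool frame: the origin (TCP) lies between the finger pads; the fingertips stand 19 mm ahead of it and the grasp point (between the pads) is the TCP; z points along the fingers, y is the line along which they close (so a half turn about z gives the same grasp; the last joint's range is limited). The gripper opens to 94 mm and grips with 3 to 60 N. Pads are 16 mm wide; open, the fingers measure 119 mm over their backs; the gripper's body (75 mm by 177 mm) begins 78 mm behind the grasp point.
Start: joints at [1.083, 0.417, -0.01, 1.614, 0.005, 1.111, -0.053], TCP at [0.269, -0.564, 0.224] pointing down, gripper open.
Joint ranges: [-2.81, 2.81], [-0.39, 2.02], [-1.27, 1.25], [0.06, 2.57], [-1.19, 4.33], [0.19, 2], [-2.82, 2.82]. Speed limits (rad/s): [1.89, 1.89, 2.39, 2.39, 3.01, 3.01, 3.01].

### API

Orientations are given as a 3x3 rotation matrix whose columns are the frame's x, y, z axes.
In Python, from rig import robot gives the robot as it stands. Calls block until the motion is done:
- robot.move_ptp(position, orientation): joint-space move of the TCP to a pose.
- robot.move_linear(position, velocity=0.15, frame=None, threshold=None): straight line of the TCP; frame=None keeps the orientation; velocity is the mean speed in m/s. With threshold (N) it stops when the force on the tool has changed by that much, and returns True; else False.
- robot.goto_joints(angles): joint-space move.
- robot.gripper_to(opening): finger opening in m; the grip force is fixed at half the most; returns when the fingers have stopped.
- robot.pause(seconds).
- robot.ik(position, orientation): joint angles nearest the present ones, or None.
- robot.get_state(): the state.
- robot.grab_frame(name): name is "scene" or "top" or "wrist"; returns the picture (420x560x3 uint8, red, green, blue); there is no depth.
- robot.camera_info(name): a dict with "fx", "fy", "cx", "cy" (pixels), "rvec" (rotation vector, rad) and "tvec" (3), from world to camera coordinates, as OpenCV has them. Camera axes: x right, y down, z forward; pixel columns grow to the right and rows downward; lengths in m; the calibration is good to about 2 mm. A picture is of the moment at which its call begins: read the wrist's pose just before it. camera_info takes no time and is no camera call; for the wrist camera it gives the pose at the moment of the call.
A pose or a line that the arm cannot do raises robot.PlanningError and nothing moves.
- robot.sign_off(): hands the job in; it is judged then, once.
The state is a dict: "time": time; "qpos": joint angles; "joint_vel": joint speeds; "effort": joint torques, N m; "ee_pos": TCP position; "tool_rot": TCP orientation; "force": force on the tool from outside, world axes, zero at the start; "moment": the same for the moment, N m; "opening": finger opening in m; "grasp_force": force on a finger pad.
Only numpy, scipy, OpenCV 4.12 (cv2) and the standard library are available. Lean on these libraries where they do the work, as an engineer would, in place of code of your own. Each camera call takes 0.05 s, during which the arm holds its last target. There are 200 camera calls.

## Working session

There is one attempt and no reset: what is moved stays moved. The work goes in short steps, each a Python script; the robot and the scene stay as the last script left them, time stands still between calls to the robot, and variables do not carry over. Pictures are saved under pics/ and viewed, at most 14 in all, crops included, and the job is handed in when it is done.

```bash
ls; mkdir -p pics; python3 - <<'E'
from rig import robot
import cv2,numpy as np
for n in ("scene","top"):
    im=robot.grab_frame(n); cv2.imwrite(f"pics/{n}0.png",im[:,:,::-1])
    c=robot.camera_info(n); R=cv2.Rodrigues(np.array(c["rvec"],float))[0]
    print(n,c, -R.T@np.array(c["tvec"]))
s=robot.get_state(); print(s["time"],s["tool_rot"],s["opening"])
E
```

```text
pics
scene {'fx': 404.56645113377175, 'fy': 404.56645113377175, 'cx': 285.78032395405916, 'cy': 208.91079628842988, 'rvec': array([ 2.08259113,  1.2505362 , -0.50934739]), 'tvec': array([-0.31852953, -0.23843384,  1.59111647])} [ 1.28194751 -0.32250186  0.97085865]
top {'fx': 512.0840126509311, 'fy': 512.0840126509311, 'cx': 281.4786756198969, 'cy': 215.87771007714767, 'rvec': array([ 2.16514468, -2.1847225 ,  0.10387422]), 'tvec': array([0.08069307, 0.52973136, 1.54790543])} [0.38445865 0.08045733 1.59023774]
0.1 [[ 9.02244669e-01  4.31224148e-01 -5.39445280e-04]
 [ 4.31224478e-01 -9.02244177e-01  9.45598944e-04]
 [-7.89462637e-05 -1.08578362e-03 -9.99999407e-01]] 0.09413751145310055
```

View pics/top0.png

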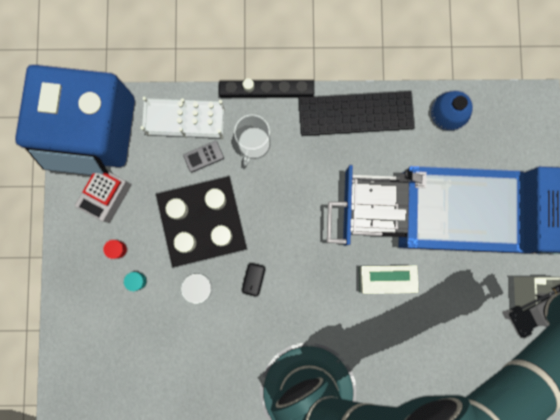

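View pics/scene0.png

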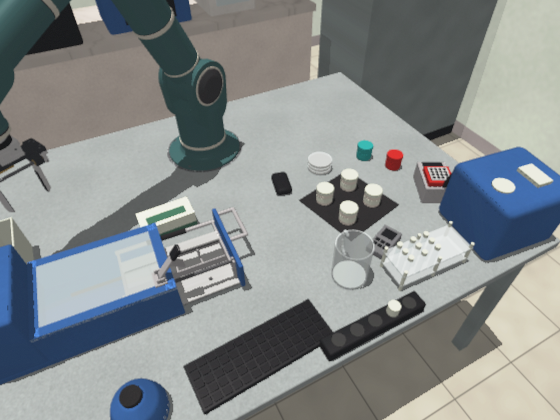

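The top view shows four white jars on the mat at about (176,209), (215,199), (184,242) and (221,236). The front plate is at column 349, partly out, with the handle at column about 330. The hood mouth is near column 412 and the latch is up near (418,178). Next I'll measure these.

```bash
cat > h.py <<'E'
import cv2,numpy as np
from rig import robot
def cam(n):
    c=robot.camera_info(n); K=np.array([[c["fx"],0,c["cx"]],[0,c["fy"],c["cy"]],[0,0,1]])
    return K,cv2.Rodrigues(np.array(c["rvec"],float))[0],np.array(c["tvec"],float)
def ray(C,uv,z):
    K,R,t=C; o=-R.T@t; d=R.T@np.linalg.inv(K)@np.array([uv[0],uv[1],1.]); return o+d*(z-o[2])/d[2]
def proj(C,p):
    K,R,t=C; q=K@(R@np.asarray(p,float)+t); return q[:2]/q[2]
def shot(n,save=None):
    C=cam(n); im=robot.grab_frame(n)[:,:,::-1].copy()
    if save: cv2.imwrite(f"pics/{save}.png",im)
    return C,im
def jars(C,im,board=None):
    """white caps -> world xy (cap top z .062)"""
    hsv=cv2.cvtColor(im,cv2.COLOR_BGR2HSV)
    m=((hsv[...,1]<60)&(hsv[...,2]>190)).astype(np.uint8)
    n,_,st,ce=cv2.connectedComponentsWithStats(m)
    return [(ce[i],st[i],ray(C,ce[i],.062)) for i in range(1,n) if st[i][4]>60]
def blue(im):
    hsv=cv2.cvtColor(im,cv2.COLOR_BGR2HSV)
    return ((abs(hsv[...,0].astype(int)-108)<12)&(hsv[...,1]>150)).astype(np.uint8)
E
python3 - <<'E'
from h import *
np.set_printoptions(precision=4,suppress=True)
C=cam("top"); im=cv2.imread("pics/top0.png")
for ce,st,p in jars(C,im):
    if 130<ce[0]<260 and 180<ce[1]<310: print(ce,st,p)
b=blue(im); n,l,st,ce=cv2.connectedComponentsWithStats(b)
for i in range(1,n):
    if st[i][4]>60: print("blue",st[i],ce[i])
crop=im[150:270,310:450]; cv2.imwrite("pics/c0.png",cv2.resize(crop,None,fx=5,fy=5,interpolation=cv2.INTER_CUBIC)[:600,:700])
E
```

```text
[214.4839 198.1254] [206 189  18  19 279] [0.5823 0.2769 0.062 ]
[175.2883 208.0463] [166 199  19  19 281] [0.5534 0.3944 0.062 ]
[220.6806 235.2014] [212 226  19  19 288] [0.4706 0.2581 0.062 ]
[183.7604 241.8333] [175 233  19  19 288] [0.4518 0.3681 0.062 ]
[195.4816 288.5113] [181 274  30  30 708] [0.3135 0.3323 0.062 ]
blue [  17   66  117  100 7652] [ 77.278 115.471]
blue [434  92  37  37 878] [450.6025 111.0809]
blue [345 166   7  78 335] [347.6657 204.5731]
blue [ 400  167  160   85 4954] [506.5438 212.5438]
```

View pics/c0.png

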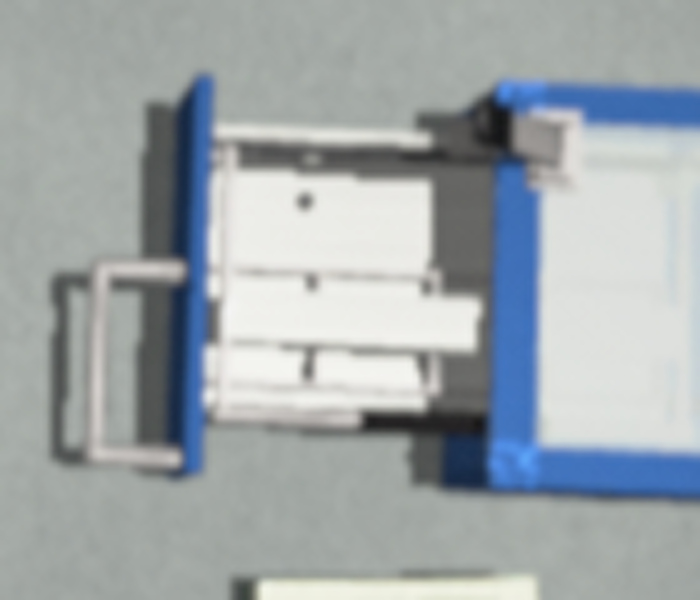

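The crop shows the front plate top edge running (203,75)→(193,470) and the pull bar at column about 98, rows 265–455. The mouth edge of the roof runs (498,90)→(491,485), and the latch grip end is near (490,125). Now I'll turn these into the shaker frame.

```bash
python3 - <<'E'
from h import *
np.set_printoptions(precision=4,suppress=True)
C=cam("top")
f=lambda u,v,z: ray(C,(310+u/5-.4,150+v/5-.4),z)
# outer (left) face top edge, inner (right) face top edge, mouth edge
for nm,u,v,z in [("plate in far",213,75,.113),("plate in near",201,472,.113),("plate out far",195,75,.113),("plate out near",183,472,.113),
 ("mouth far",498,85,.128),("mouth near",490,487,.128),("bar far",98,265,.094),("bar near",95,458,.094),("latchtip",487,122,.22),("strip l",222,325,.098),("gripbar",240,411,.098),("hingerail",320,135,.098)]:
    print(nm,f(u,v,z))
im=cv2.imread("pics/top0.png"); b=blue(im)
# fit hood roof side outer edges: rows of last/first blue at columns 420..515
cols=np.arange(425,515,5)
for nm,fn in (("far",lambda c:np.nonzero(b[:,c])[0]),):
    far=np.array([ray(C,(c,np.nonzero(b[150:,c])[0].min()+150-.5),.128) for c in cols]); print("far edge",np.polyfit(far[:,1],far[:,0],1),far[[0,-1]])
    near=[ray(C,(c,np.nonzero(b[150:,c])[0].max()+150+.5),.128) for c in cols]; near=np.array(near); print("near",np.polyfit(near[:,1],near[:,0],1),near[[0,-1]])
E
```

```text
plate in far [ 0.671  -0.1321  0.113 ]
plate in near [ 0.439  -0.1201  0.113 ]
plate out far [ 0.6711 -0.1215  0.113 ]
plate out near [ 0.4391 -0.1097  0.113 ]
mouth far [ 0.6608 -0.2949  0.128 ]
mouth near [ 0.4284 -0.2828  0.128 ]
bar far [ 0.5619 -0.0646  0.094 ]
bar near [ 0.4484 -0.0609  0.094 ]
latchtip [ 0.6231 -0.2646  0.22  ]
strip l [ 0.5255 -0.1363  0.098 ]
gripbar [ 0.4749 -0.1456  0.098 ]
hingerail [ 0.6375 -0.1966  0.098 ]
far edge [0.0502 0.6737] [[ 0.6577 -0.3405  0.128 ]
 [ 0.6439 -0.5862  0.128 ]]
near [0.054  0.4442] [[ 0.4265 -0.3324  0.128 ]
 [ 0.413  -0.5746  0.128 ]]
```

The measurements agree: hood width comes out at 233 mm against 235, the handle axis is 62 mm ahead of the plate's back face, and q≈0.163. Now I'll pull the platform out.

```bash
cat >> h.py <<'E'
np.set_printoptions(precision=4,suppress=True)
O=np.array([.5215,-.2877]); YAW=-.052
ex=np.array([np.cos(YAW),np.sin(YAW)]); ey=np.array([-np.sin(YAW),np.cos(YAW)])
def sh(x,y,z): return np.r_[O+x*ex+y*ey,z]
def toS(p): d=np.asarray(p)[:2]-O; return np.array([d@ex,d@ey])
def down(ax):   # tool down, fingers closing along horizontal direction ax; half turn chosen by least joint travel
    out=[]
    for s in (1,-1):
        y=np.r_[s*ax,0]; z=np.array([0,0,-1.]); out.append(np.c_[np.cross(y,z),y,z])
    return out
def best(p,ax):
    q0=np.array(robot.get_state()["qpos"]); c=[]
    for R in down(ax):
        q=robot.ik(p,R)
        if q is not None: c.append((np.abs(np.array(q)-q0).max(),R))
    return min(c,key=lambda t:t[0])[1]
def st(m=""):
    s=robot.get_state(); print(m,"t%.1f"%s["time"],"pos",s["ee_pos"],"S",toS(s["ee_pos"]),"F",s["force"],"op %.4f gf %.1f"%(s["opening"],s["grasp_force"]))
    return s
E
python3 - <<'E'
from h import *
q=.163; hy=q+.062; hx=-.028
p=sh(hx,hy,.20); R=best(p,ey)
robot.move_ptp(p,R); robot.gripper_to(.045)
C,im=shot("wrist","w1"); st("above")
print("hit",robot.move_linear(sh(hx,hy,.094),.12,threshold=12)); st("at")
robot.gripper_to(0.0); st("grip")
E
```

```text
above t3.0 pos [ 0.5052 -0.0616  0.2   ] S [-0.028  0.225] F [-0.0183  0.0467 -0.2583] op 0.0452 gf 0.0
hit False
at t4.1 pos [ 0.5056 -0.0615  0.0946] S [-0.0276  0.225 ] F [ 0.4805 -0.4278  0.4064] op 0.0449 gf 0.0
grip t4.7 pos [ 0.5053 -0.0617  0.0941] S [-0.0279  0.2248] F [-1.2589 -1.9879  3.154 ] op 0.0110 gf 30.0
```

View pics/w1.png

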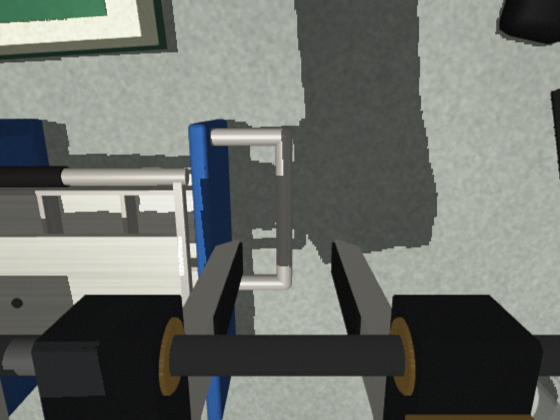

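The wrist view shows the pull bar (column 285, rows 130–285) between the fingers, and the grip closed on it at 11 mm. I'll pull, then look from the top.

```bash
python3 - <<'E'
from h import *
s=st(); y0=toS(s["ee_pos"])[1]
print(robot.move_linear(sh(-.028,.362,.094),.08,threshold=14)); st("pulled")
robot.gripper_to(.045); st("open")
robot.move_linear(sh(-.028,.357,.22),.2)
robot.move_ptp(sh(-.1,.40,.35),best(sh(-.1,.40,.35),ex))
C,im=shot("top","top2"); st()
print([ (ce,p) for ce,s_,p in jars(C,im) if 130<ce[0]<260 and 180<ce[1]<270])
cv2.imwrite("pics/c2.png",cv2.resize(im[150:270,270:430],None,fx=5,fy=5,interpolation=cv2.INTER_CUBIC))
E
```

```text
t4.7 pos [ 0.5053 -0.0617  0.0941] S [-0.0279  0.2248] F [-1.2589 -1.9879  3.154 ] op 0.0110 gf 30.0
True
pulled t6.2 pos [0.5118 0.069  0.0941] S [-0.0282  0.3557] F [-0.9274 -2.7709  8.4863] op 0.0108 gf 30.0
open t6.9 pos [0.5117 0.0689 0.0938] S [-0.0284  0.3556] F [-0.275   1.0286 -0.3372] op 0.0448 gf 0.0
 t9.1 pos [0.4424 0.1167 0.3494] S [-0.1     0.3998] F [0.4795 0.7955 0.921 ] op 0.0451 gf 0.0
[(array([214.452 , 198.1851]), array([0.5822, 0.277 , 0.062 ])), (array([175.2553, 208.0532]), array([0.5534, 0.3945, 0.062 ])), (array([183.7526, 241.8625]), array([0.4517, 0.3681, 0.062 ]))]
```

View pics/c2.png

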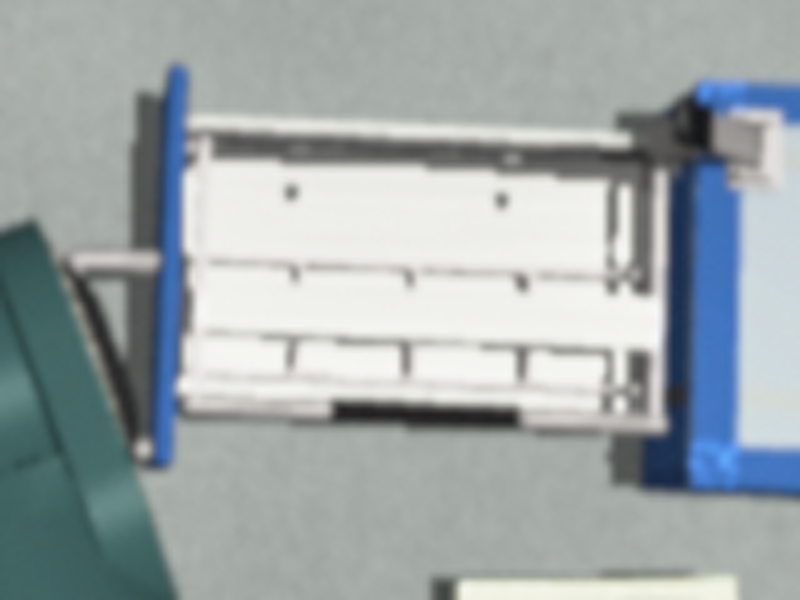

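The platform is out against its stop. The frame is down, with its arms at columns 200 and 658 and its rubber-covered bar at row 412. Cell walls are visible at columns 292, 408 and 522. Jar 3 is hidden by the arm. Next: compute the cells and raise the frame.

```bash
python3 - <<'E'
from h import *
C=cam("top"); f=lambda u,v,z: toS(ray(C,(270+u/5-.4,150+v/5-.4),z))
print("walls",[f(u,v,.048) for u,v in((291,350),(407,355),(521,360),(294,270),(409,275),(522,280))])
print("arms",f(205,250,.098),f(659,250,.098)); print("bar",f(425,412,.105),"rubber",f(333,411,.105),f(520,416,.105))
print("plate",f(182,75,.113),f(170,460,.113))
print("nearwall bot",f(430,390,.048))
b=f(425,412,.105); y=b[1]
H=lambda q:(.100-.158*np.cos(q),.098+.158*np.sin(q))
p=sh(-.058,y,.2); R=best(p,ex)
robot.gripper_to(.05)
robot.move_ptp(p,R)
print("hit",robot.move_linear(sh(-.058,y,.098),.12,threshold=12)); st()
robot.gripper_to(0.); st("grip")
E
```

```text
walls [array([-0.0174,  0.2232]), array([-0.0174,  0.153 ]), array([-0.0175,  0.084 ]), array([0.0313, 0.223 ]), array([0.0313, 0.1532]), array([0.0312, 0.0847])]
arms [0.0348 0.2801] [0.0463 0.0136]
bar [-0.0553  0.1492] rubber [-0.057   0.2026] [-0.0553  0.0939]
plate [0.1354 0.2982] [-0.0899  0.2965]
nearwall bot [-0.038   0.1384]
hit False
 t11.6 pos [ 0.4717 -0.1357  0.0986] S [-0.0576  0.1492] F [-0.2021 -0.9503  0.1854] op 0.0501 gf 0.0
grip t12.3 pos [ 0.4747 -0.1359  0.0992] S [-0.0547  0.1492] F [17.112  -0.3636 -4.4662] op 0.0113 gf 30.0
```

```bash
python3 - <<'E'
from h import *
C,im=shot("scene")
for q in (0,.1,.2):
    for dy in (-.13,.13): print(q,dy,proj(C,sh(.1-.158*np.cos(q),.149+dy,.098+.158*np.sin(q))))
cv2.imwrite("pics/s3.png",cv2.resize(im[180:320,110:270],None,fx=4.2,fy=4.2,interpolation=cv2.INTER_CUBIC))
E
```

```text
0 -0.13 [167.7665 235.5222]
0 0.13 [253.0388 207.8482]
0.1 -0.13 [166.6641 232.0496]
0.1 0.13 [252.8348 204.3276]
0.2 -0.13 [165.684 228.926]
0.2 0.13 [252.8269 201.1123]
```

View pics/s3.png

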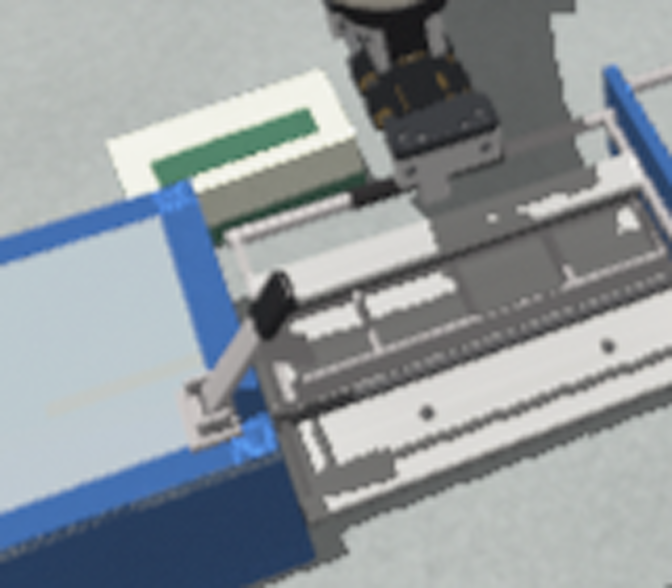

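The scene view shows the bar ends at about (167,236) and (254,208), which match q=0 and the gripped position. I'll swing it up along the arc.

```bash
python3 - <<'E'
from h import *
X=.0033; y=.1492
P=lambda q: sh(.100+X-.158*np.cos(q),y,.099+.158*np.sin(q))
for i,q in enumerate(np.linspace(.12,1.98,16)):
    if robot.move_linear(P(q),.12,threshold=25): st("stop %.2f"%q); break
    if i%4==0: st("%.2f"%q)
st("end")
E
```

```text
0.12 t12.7 pos [ 0.4761 -0.136   0.118 ] S [-0.0532  0.1492] F [ 3.4523  0.5434 -0.2449] op 0.0111 gf 30.0
0.62 t13.9 pos [ 0.5033 -0.1374  0.1892] S [-0.026   0.1491] F [ 4.5046 -1.2101 -2.6485] op 0.0111 gf 30.0
1.11 t15.2 pos [ 0.5623 -0.1407  0.2414] S [0.0331 0.149 ] F [-9.2663  0.4437 19.7622] op 0.0109 gf 30.0
1.61 t16.4 pos [ 0.6389 -0.1449  0.2568] S [0.1098 0.1487] F [ 2.4224 -2.8695  5.3851] op 0.0113 gf 30.0
end t17.4 pos [ 0.6959 -0.1478  0.2434] S [0.1669 0.1488] F [ 3.8002 -4.6692  1.1029] op 0.0108 gf 30.0
```

```bash
cat >> h.py <<'E'
CELL=[.258,.188,.118,.048]; TX=.0015
def matjars(save=None):
    C,im=shot("top",save); out=[]
    for ce,s_,p in jars(C,im):
        if 130<ce[0]<262 and 165<ce[1]<272 and 180<s_[4]<420 and abs(s_[2]-s_[3])<5: out.append(p[:2])
    return out
def pick(j):
    p=np.r_[j,.17]; R=best(p,ex); robot.move_ptp(p,R); robot.gripper_to(.09)
    if robot.move_linear(np.r_[j,.054],.15,threshold=10): st("HIT"); robot.move_linear(p,.1); return False
    s=robot.gripper_to(0.); s=st("grip")
    if not .05<s["opening"]<.064: return False
    robot.move_linear(np.r_[j,.17],.15); return True
def place(y,x=None):
    x=TX if x is None else x
    p=sh(x,y,.19); robot.move_ptp(p,best(p,ex)); s=robot.get_state(); print("held %.4f"%s["opening"],"err",toS(s["ee_pos"])-[x,y])
    robot.move_linear(sh(x,y,.10),.15)
    hit=robot.move_linear(sh(x,y,.0735),.03,threshold=5); s=st("placed hit=%s"%hit)
    if s["ee_pos"][2]>.083: return False
    robot.gripper_to(.078); robot.move_linear(sh(x,y,.19),.15); return True
E
python3 - <<'E'
from h import *
robot.gripper_to(.05); robot.move_linear(sh(.169,.149,.32),.15); st("free")
J=matjars("top4"); print(J)
j=min(J,key=lambda p:np.hypot(*(p-[.471,.258]))); print(j)
if pick(j): print(place(CELL[3]))
C,im=shot("scene"); cv2.imwrite("pics/s4.png",im[130:420,90:560])
E
```

```text
free t18.8 pos [ 0.6977 -0.1477  0.319 ] S [0.1687 0.149 ] F [-0.4807 -0.3736 -0.0622] op 0.0502 gf 0.0
[array([0.5821, 0.2769]), array([0.5532, 0.394 ]), array([0.4707, 0.2578]), array([0.4515, 0.3686])]
[0.4707 0.2578]
grip t23.0 pos [0.4709 0.2579 0.0542] S [-0.0789  0.5422] F [ 0.409  -1.207   3.7122] op 0.0574 gf 30.0
held 0.0572 err [0.0004 0.0013]
placed hit=True t26.8 pos [ 0.5259 -0.2405  0.0972] S [0.002  0.0473] F [-0.1722 -1.9939  5.7541] op 0.0575 gf 30.0
False
```

View pics/s4.png

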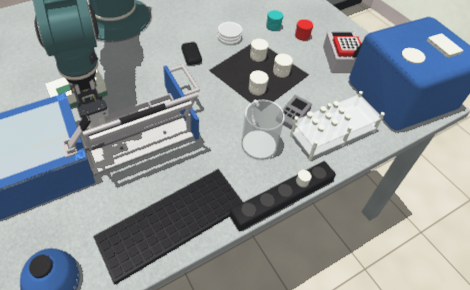

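The force stop came high, at z=0.097, with the jar bottom around wall-top height. I'll zoom in before going on.

```bash
python3 - <<'E'
from h import *
im=cv2.imread("pics/s4.png"); cv2.imwrite("pics/s4z.png",cv2.resize(im[40:190,50:220],None,fx=4,fy=4,interpolation=cv2.INTER_CUBIC)); 
E
```

```text
(no output)
```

View pics/s4z.png

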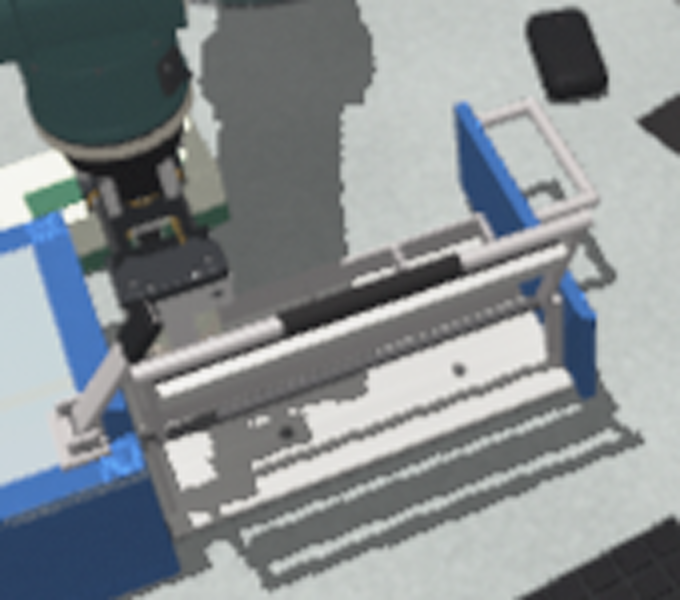

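The latch grip end sits right at the gripper body's far end, so the body touched it. I'll lift, turn the gripper 45° so its body clears the latch, and place again.

```bash
python3 - <<'E'
import re
s=open('h.py').read()
s=s.replace("def place(y,x=None):","def place(y,x=None,ax=None):\n    ax=ex if ax is None else ax").replace("p=sh(x,y,.19); robot.move_ptp(p,best(p,ex))","p=sh(x,y,.19); robot.move_ptp(p,best(p,ax))")
s+="diag=(ex+ey)/np.sqrt(2)\n"
open('h.py','w').write(s)
E
python3 - <<'E'
from h import *
robot.move_linear(sh(TX,CELL[3],.19),.1); st("up")
robot.move_linear(sh(TX,.10,.19),.15)
p=sh(TX,.10,.19); robot.move_ptp(p,best(p,diag))
print(place(CELL[3],ax=diag)); st()
E
```

```text
up t27.9 pos [ 0.5252 -0.2397  0.1893] S [0.0012 0.0481] F [-0.3945 -0.2265 -2.1764] op 0.0572 gf 30.0
held 0.0573 err [-0.0004 -0.0018]
placed hit=True t30.6 pos [ 0.5255 -0.24    0.0967] S [0.0015 0.0478] F [ 0.2996 -0.5055 -1.7801] op 0.0575 gf 30.0
False
 t30.6 pos [ 0.5255 -0.24    0.0967] S [0.0015 0.0478] F [ 0.2996 -0.5055 -1.7801] op 0.0575 gf 30.0
```

```bash
python3 - <<'E'
s=open('h.py').read()
s=s.replace("robot.move_linear(sh(x,y,.10),.15)","robot.move_linear(sh(x,y,.10),.15); robot.pause(.3)").replace("hit=robot.move_linear(sh(x,y,.0735),.03,threshold=5)","hit=robot.move_linear(sh(x,y,.0745),.05,threshold=9)")
open('h.py','w').write(s)
E
python3 - <<'E'
from h import *
robot.pause(.3); st("rest")
hit=robot.move_linear(sh(TX,CELL[3],.0745),.05,threshold=9); s=st("placed %s"%hit)
if s["ee_pos"][2]<.082:
    robot.gripper_to(.078); robot.move_linear(sh(TX,CELL[3],.19),.15); C,im=shot("wrist","w5")
    J=matjars(); print(J)
    j=min(J,key=lambda p:np.hypot(*(p-[.471,.258])))
E
```

```text
rest t30.9 pos [ 0.5254 -0.24    0.0967] S [0.0014 0.0479] F [ 0.4382 -0.7522 -1.942 ] op 0.0572 gf 30.0
placed True t31.3 pos [ 0.5251 -0.2402  0.0756] S [0.0012 0.0476] F [ 0.0573 -0.8758  0.5683] op 0.0574 gf 30.0
[array([0.5532, 0.3941]), array([0.4516, 0.3687])]
```

```bash
python3 - <<'E'
from h import *
j=np.array([.4516,.3687])
if pick(j):
    if place(CELL[2]):
        p=sh(.05,.15,.35); robot.move_ptp(p,best(p,ex)); J=matjars("top6"); print(J)
        C,im=shot("wrist","w6")
E
```

```text
grip t37.0 pos [0.4517 0.3687 0.0542] S [-0.1038  0.6519] F [-0.0799 -1.2551  4.7548] op 0.0573 gf 30.0
held 0.0573 err [0.0002 0.0011]
placed hit=True t41.4 pos [ 0.5288 -0.1701  0.0754] S [0.0011 0.1178] F [ 1.8773 -0.8904 -1.0159] op 0.0571 gf 30.0
[array([0.5531, 0.3941])]
```

View pics/top6.png

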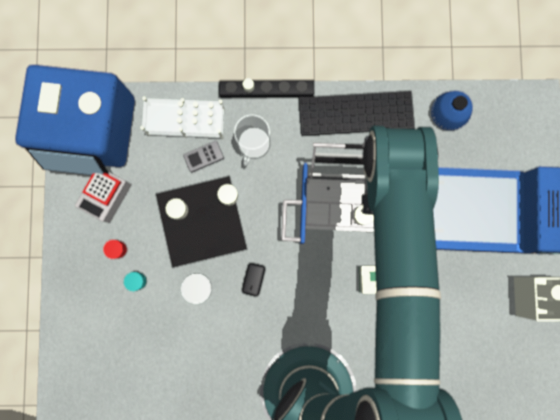

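One jar, now at about (227,195), has been knocked toward the mat's edge, and my filter missed it. The other is still at (176,209). I'll fit it directly.

```bash
python3 - <<'E'
from h import *
C=cam("top"); im=cv2.imread("pics/top6.png")
for ce,s_,p in jars(C,im):
    if 130<ce[0]<275 and 150<ce[1]<280: print(ce,s_,p)
g=im[180:212,210:245]; print(cv2.cvtColor(g,cv2.COLOR_BGR2HSV)[15,::2])
for off in (0,):
    for thr in (200,215,225):
        m=(g.min(2)>thr).astype(np.uint8); n,l,s,c=cv2.connectedComponentsWithStats(m); print(thr,[(s[i],c[i]+[210,180]) for i in range(1,n) if s[i][4]>50])
C2,im2=shot("scene"); cv2.imwrite("pics/s6.png",cv2.resize(im2[150:270,260:440],None,fx=4,fy=4,interpolation=cv2.INTER_CUBIC))
E
```

```text
[265.8281 153.5514] [ 212  100   96  114 3881] [0.7171 0.1217 0.062 ]
[162.3694 163.458 ] [ 123  138   92   49 2022] [0.6894 0.4348 0.062 ]
[175.3953 208.1229] [166 199  20  19 301] [0.5531 0.3941 0.062 ]
[245.405  219.3223] [240 210  14  26 121] [0.5175 0.1842 0.062 ]
[[  0  11  46]
 [  0  16  47]
 [  0   6  45]
 [ 30  15  70]
 [ 33  23 228]
 [ 34   8 251]
 [ 34   8 251]
 [ 34   7 251]
 [ 30   7 251]
 [ 34   7 252]
 [ 34   7 252]
 [ 30   6 252]
 [ 35   6 253]
 [ 32  14 241]
 [ 53  11 180]
 [ 71  10 198]
 [ 69   9 196]
 [ 65   8 194]]
200 [(array([  8,   5,  20,  19, 285], dtype=int32), array([227.4035, 193.5053]))]
215 [(array([  8,   5,  19,  18, 267], dtype=int32), array([227.3071, 193.5131]))]
225 [(array([  9,   5,  18,  18, 249], dtype=int32), array([227.3293, 193.6586]))]
```

View pics/s6.png

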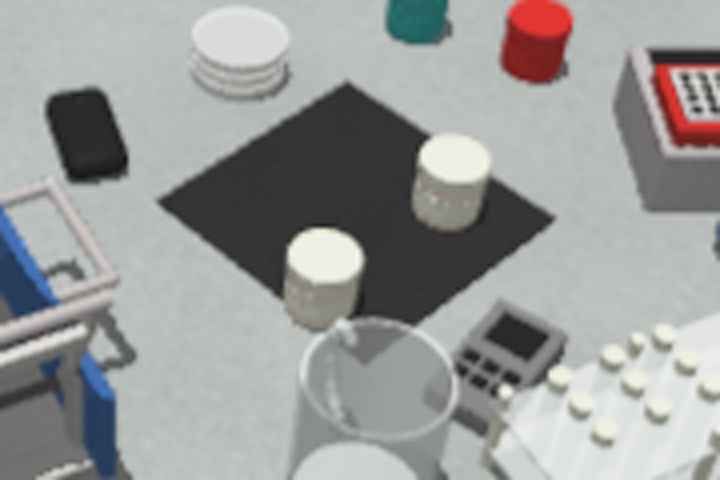

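Both remaining jars stand upright. The knocked one is near the jug, so I'll grip it with the gripper's body turned across the direction to the jug.

```bash
sed -i 's/hsv\[...,2\]>190/hsv[...,2]>212/; s/^def pick(j):/def pick(j,ax=ex):/; s/p=np.r_\[j,.17\]; R=best(p,ex)/p=np.r_[j,.17]; R=best(p,ax)/' h.py
python3 - <<'E'
from h import *
C=cam("top"); print("jug",ray(C,(253,136),.14))
J=matjars(); print(J)
j=min(J,key=lambda p:np.hypot(*(p-[.60,.235]))); print(j)
d=ray(C,(253,136),.14)[:2]-j; d/=np.linalg.norm(d); ax=np.array([-d[1],d[0]]); print(ax)
if pick(j,ax): print(place(CELL[1])); J=matjars(); print(J)
E
```

```text
jug [0.7519 0.1563 0.14  ]
[array([0.5957, 0.2381]), array([0.5534, 0.3945])]
[0.5957 0.2381]
[0.4635 0.8861]
grip t49.1 pos [0.5958 0.2382 0.0542] S [0.0468 0.529 ] F [0.7256 0.282  3.1091] op 0.0574 gf 30.0
held 0.0572 err [0.0004 0.0015]
placed hit=True t52.8 pos [ 0.5323 -0.1001  0.0752] S [0.001  0.1879] F [-0.4226 -0.1493 -1.0958] op 0.0574 gf 30.0
True
[array([0.5534, 0.3944])]
```

```bash
python3 - <<'E'
from h import *
j=matjars()[0]
if pick(j) and place(CELL[0]):
    p=sh(.16,.30,.36); robot.move_ptp(p,best(p,ex)); C,im=shot("top"); C2,im2=shot("scene"); print(matjars()); st()
    a=cv2.resize(im[150:270,270:430],None,fx=3.5,fy=3.5,interpolation=cv2.INTER_CUBIC); b=cv2.resize(im2[180:320,110:270],(480,420),interpolation=cv2.INTER_CUBIC)
    cv2.imwrite("pics/c7.png",cv2.resize(np.hstack([a[:,:400],b[:,:400]]),(800,420)))
    for ce,s_,p in jars(C,im): 
        p=ray(C,ce,.084); s=toS(p)
        if abs(s[0])<.12 and 0<s[1]<.3: print(s,s_)
E
```

```text
grip t58.1 pos [0.5535 0.3945 0.0542] S [-0.0035  0.683 ] F [-0.0235 -0.8955  3.211 ] op 0.0575 gf 30.0
held 0.0573 err [0.0002 0.0011]
placed hit=True t61.9 pos [ 0.5364 -0.0306  0.0961] S [0.0015 0.2576] F [-0.084  -0.4301 -1.5117] op 0.0576 gf 30.0
```

```bash
python3 - <<'E'
from h import *
robot.pause(.3); x,y=TX,CELL[0]
hit=robot.move_linear(sh(x,y,.0745),.05,threshold=9); s=st("placed %s"%hit)
if s["ee_pos"][2]<.082:
    robot.gripper_to(.078); robot.move_linear(sh(x,y,.19),.15)
    p=sh(.16,.15,.36); robot.move_ptp(p,best(p,ex)); C,im=shot("top"); C2,im2=shot("scene"); print(matjars()); st()
    b=cv2.resize(im2[160:320,110:310],(800,600),interpolation=cv2.INTER_CUBIC); cv2.imwrite("pics/c7.png",b)
E
```

```text
placed True t62.7 pos [ 0.5361 -0.0302  0.0748] S [0.0012 0.2579] F [ 1.1935  0.1629 -0.8092] op 0.0576 gf 30.0
[]
 t65.3 pos [ 0.6886 -0.1455  0.3594] S [0.1595 0.1507] F [-0.7826  1.1769 -0.644 ] op 0.0778 gf 0.0
```

View pics/c7.png

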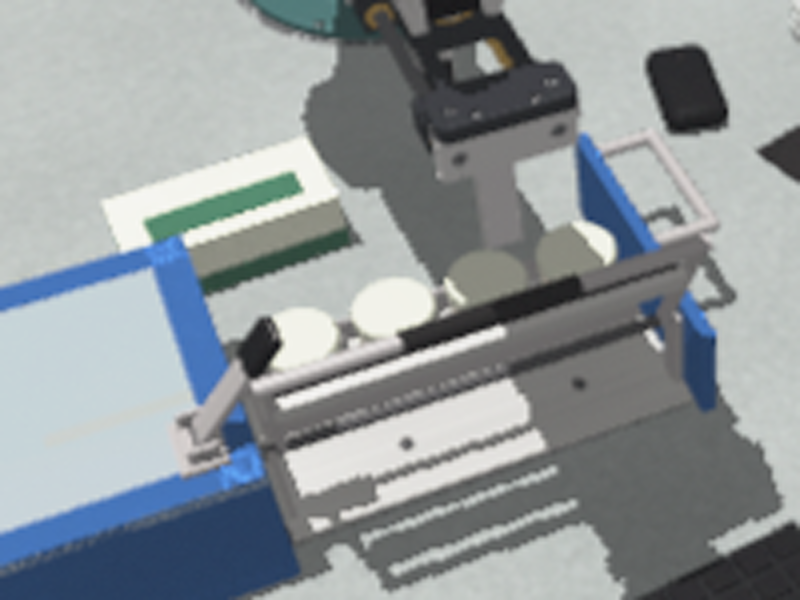

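All four jars stand upright in the row, with their caps level behind the raised bar. Now I'll bring the frame down along the reversed arc.

```bash
python3 - <<'E'
from h import *
X=.0033; y=.1525
P=lambda q,dz=0: sh(.100+X-.158*np.cos(q),y,.099+.158*np.sin(q)+dz)
robot.gripper_to(.06)
p=P(1.985,.08); robot.move_ptp(p,best(p,ex))
print("hit",robot.move_linear(P(1.985),.12,threshold=10)); st()
robot.gripper_to(0.); s=st("grip")
if s["opening"]>.008:
    for i,q in enumerate(np.linspace(1.86,0.0,16)):
        if robot.move_linear(P(q),.12,threshold=25): st("stop %.2f"%q); break
        if i%4==0: st("%.2f"%q)
    st("end")
    print(robot.move_linear(P(0,-.004),.03,threshold=12)); st("press")
E
```

```text
hit False
 t66.9 pos [ 0.6965 -0.144   0.2447] S [0.1673 0.1526] F [ 0.9401 -0.0767  0.4588] op 0.0599 gf 0.0
grip t67.7 pos [ 0.6961 -0.1441  0.2436] S [0.1669 0.1525] F [-0.7823 -0.3376  0.6017] op 0.0109 gf 30.0
1.86 t68.0 pos [ 0.6775 -0.1431  0.2507] S [0.1482 0.1526] F [-1.1678  2.2595  2.7368] op 0.0108 gf 30.0
1.36 t69.3 pos [ 0.6002 -0.1392  0.2534] S [0.0709 0.1524] F [-1.9254  1.4641  3.2941] op 0.0108 gf 30.0
0.87 t70.5 pos [ 0.5309 -0.1355  0.2195] S [0.0015 0.1525] F [ 5.3583  1.5734 -9.5827] op 0.0111 gf 30.0
0.37 t71.8 pos [ 0.4858 -0.1331  0.156 ] S [-0.0437  0.1525] F [ 5.1998  1.0067 -5.7376] op 0.0110 gf 30.0
end t72.8 pos [ 0.475  -0.1326  0.0982] S [-0.0545  0.1524] F [ 6.2486 -0.9172 -4.2784] op 0.0107 gf 30.0
True
press t73.0 pos [ 0.4751 -0.1327  0.0953] S [-0.0544  0.1523] F [-0.9699 -0.5595  5.1398] op 0.0110 gf 30.0
```

```bash
python3 - <<'E'
from h import *
robot.gripper_to(.036); robot.move_linear(sh(-.0545,.1525,.20),.15)
hy=.3557; p=sh(-.028,hy+.003,.21); robot.move_ptp(p,best(p,ey)); robot.gripper_to(.045)
C,im=shot("scene"); cv2.imwrite("pics/s8.png",cv2.resize(im[160:320,110:310],(800,600),interpolation=cv2.INTER_CUBIC))
for q in (0,.1):
    for dy in (-.13,.13): print(q,(proj(C,sh(.103-.158*np.cos(q),.153+dy,.098+.158*np.sin(q)))-[110,160])*[4,3.75])
print("hit",robot.move_linear(sh(-.028,hy,.094),.12,threshold=12)); robot.gripper_to(0.); st("grip")
E
```

```text
0 [237.6816 284.2405]
0 [578.5527 180.3372]
0.1 [233.338  271.2208]
0.1 [577.7986 167.1362]
hit False
grip t77.5 pos [0.5121 0.0688 0.0941] S [-0.0279  0.3555] F [-1.035  -2.0389  2.85  ] op 0.0108 gf 30.0
```

View pics/s8.png

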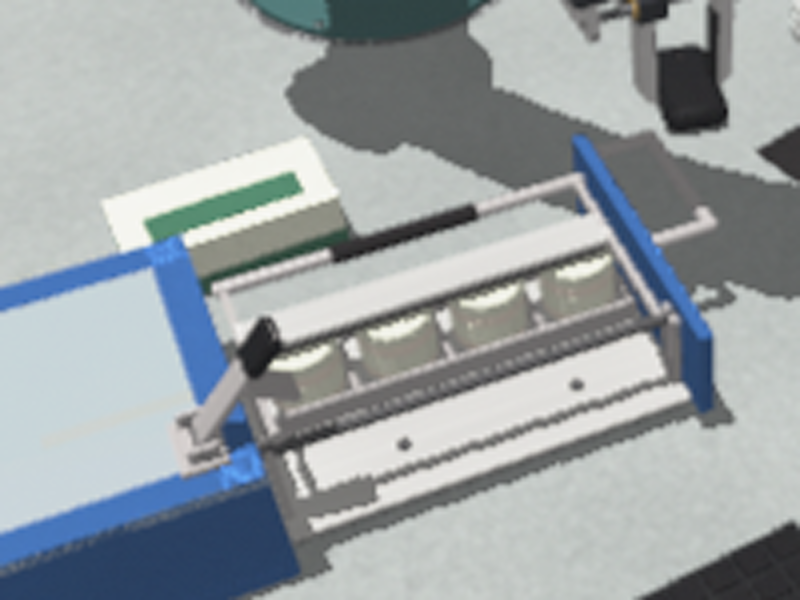

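The frame lies flat: its bar ends at (228,288) and (580,180) fit q=0, and the jars are upright beneath the strip. The handle is gripped, so I'll slide it home gently.

```bash
python3 - <<'E'
from h import *
a=robot.move_linear(sh(-.028,.078,.094),.07,threshold=15); st("slide %s"%a)
if not a:
    robot.pause(.3); b=robot.move_linear(sh(-.028,.054,.094),.02,threshold=15); st("home %s"%b)
E
```

```text
slide False t81.7 pos [ 0.498  -0.2091  0.0941] S [-0.0276  0.0773] F [ 9.0947  1.8859 -1.1579] op 0.0113 gf 30.0
home True t82.8 pos [ 0.4973 -0.2257  0.0941] S [-0.0274  0.0607] F [0.5464 0.0772 4.8083] op 0.0109 gf 30.0
```

```bash
python3 - <<'E'
from h import *
robot.move_linear(sh(-.028,.058,.094),.02,threshold=18); st("press")
robot.gripper_to(.045); robot.move_linear(sh(-.028,.062,.22),.15)
C,im=shot("scene"); uv=np.array([175.5,249.3])
for q in np.arange(.6,1.45,.1): print("%.1f"%q, proj(C,sh(.101,-.03+.088*np.cos(q),.139+.088*np.sin(q)))-uv)
p=sh(.102,-.04,.30); robot.gripper_to(0.); robot.move_ptp(p,best(p,ex)); st("above")
C,im=shot("scene"); cv2.imwrite("pics/s9.png",cv2.resize(im[160:320,80:280],(800,640),interpolation=cv2.INTER_CUBIC)[:600])
E
```

```text
press t83.0 pos [ 0.4973 -0.2257  0.0941] S [-0.0274  0.0606] F [0.3951 2.5467 4.4193] op 0.0111 gf 30.0
0.6 [9.6885 3.758 ]
0.7 [7.0284 2.7001]
0.8 [4.102  1.8677]
0.9 [0.9357 1.2743]
1.0 [-2.4402  0.9309]
1.1 [-5.9916  0.8458]
1.2 [-9.6812  1.0245]
1.3 [-13.4684   1.4689]
1.4 [-17.3104   2.1777]
above t86.8 pos [ 0.621  -0.3327  0.2996] S [ 0.1017 -0.0398] F [-0.0166 -0.3168 -0.5212] op 0.0010 gf 0.0
```

View pics/s9.png

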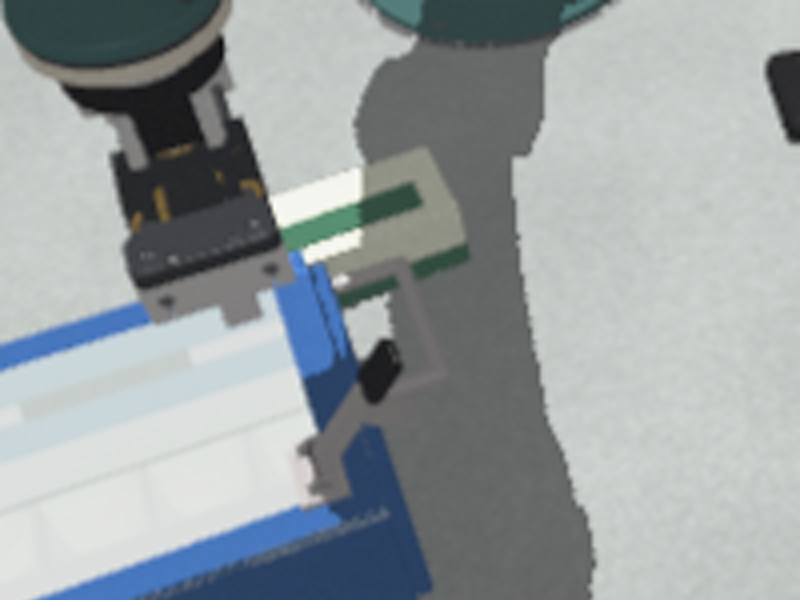

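The plate is flush with the mouth, and the latch grip at (380,370) fits q≈0.93. Now I'll close the latch.

```bash
python3 - <<'E'
from h import *
def P(q,m,r=.086):
    y=-.03+r*np.cos(q)-(.0055+m)*np.sin(q)-.008*np.sin(q); z=.139+r*np.sin(q)+(.0055+m)*np.cos(q)
    return sh(.102,y,z+.019)
robot.move_linear(P(1.1,.025)+[0,0,.02],.15); st("start")
print(robot.move_linear(P(1.05,.01),.08,threshold=10)); st()
for q in np.linspace(.9,0,8):
    h=robot.move_linear(P(q,-.001),.08,threshold=20); s=st("%.2f %s"%(q,h))
    if h: break
h=robot.move_linear(P(0,-.006),.03,threshold=10); st("press %s"%h)
E
```

```text
start t87.2 pos [ 0.6218 -0.3184  0.2686] S [ 0.1017 -0.0254] F [ 0.6965 -0.371   0.3465] op 0.0002 gf 0.0
False
 t87.8 pos [ 0.623  -0.3005  0.2403] S [ 0.102  -0.0076] F [-0.2856 -0.7268  0.0603] op 0.0003 gf 0.0
0.90 False t88.3 pos [ 0.6241 -0.2789  0.2281] S [0.102  0.0141] F [-0.5146  0.2795  0.1679] op 0.0008 gf 0.0
0.77 False t88.5 pos [ 0.6245 -0.2695  0.2209] S [0.1019 0.0235] F [ 0.8014  0.0684 -0.0365] op 0.0005 gf 0.0
0.64 False t88.8 pos [ 0.6249 -0.2611  0.2128] S [0.1019 0.032 ] F [ 0.6166  0.0033 -0.3527] op 0.0006 gf 0.0
0.51 False t89.1 pos [ 0.6252 -0.2538  0.2037] S [0.1018 0.0393] F [ 0.9238 -0.4736  0.4828] op 0.0005 gf 0.0
0.39 False t89.4 pos [ 0.6255 -0.2476  0.194 ] S [0.1018 0.0455] F [-0.1495 -0.3329 -0.5474] op 0.0001 gf 0.0
0.26 False t89.7 pos [ 0.6258 -0.2426  0.1836] S [0.1018 0.0504] F [-0.2461  0.011  -0.2009] op 0.0004 gf 0.0
0.13 False t90.0 pos [ 0.6259 -0.2391  0.1728] S [0.1017 0.054 ] F [ 0.5934 -0.6188 -0.3909] op 0.0004 gf 0.0
0.00 False t90.3 pos [ 0.6263 -0.2369  0.162 ] S [0.102  0.0562] F [-0.331   0.006   0.4347] op 0.0000 gf 0.0
press True t90.5 pos [ 0.6265 -0.2369  0.1612] S [0.1022 0.0562] F [-10.1328   1.4136  22.0235] op 0.0004 gf 10.4
```

```bash
python3 - <<'E'
from h import *
p=robot.get_state()["ee_pos"]; robot.move_linear(np.r_[p[:2],.26],.15); p=sh(-.1,.25,.33); robot.move_ptp(p,best(p,ex))
C,im=shot("scene"); st(); print([(q,(proj(C,sh(.101,-.03+.088*np.cos(q),.139+.088*np.sin(q)))-[80,160])*4) for q in (0,.2,.9)])
cv2.imwrite("pics/s10.png",cv2.resize(im[160:310,80:280],(800,600),interpolation=cv2.INTER_CUBIC))
E
```

```text
t92.5 pos [ 0.4353 -0.0337  0.3299] S [-0.0993  0.2492] F [ 0.585  -0.1622  0.4166] op 0.0004 gf 0.0
[(0, array([458.301 , 412.7009])), (0.2, array([451.1056, 396.8482])), (0.9, array([385.7428, 362.2971]))]
```

View pics/s10.png

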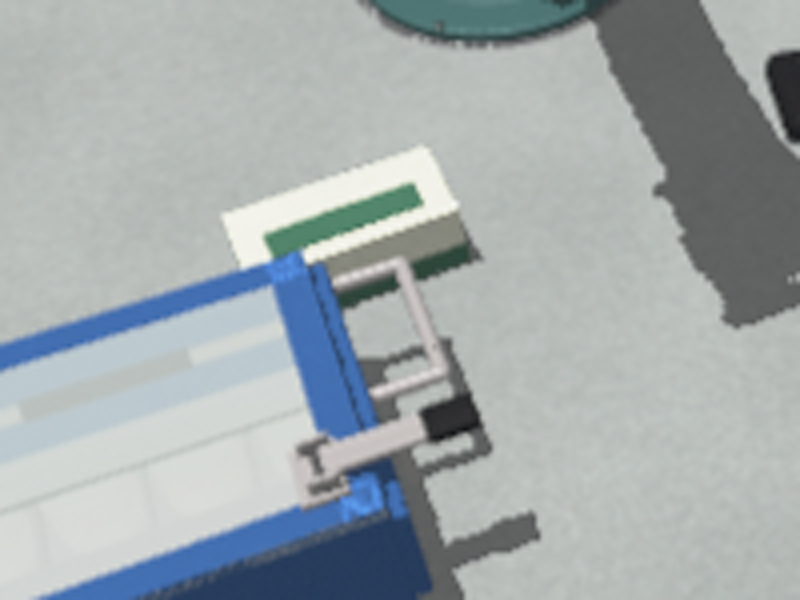

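The latch lies down, with its grip at (450,415) against a predicted (458,413) for q=0. The plate is home and the arm is clear, so I'll hand in.

```bash
python3 -c "
from rig import robot
print(robot.sign_off())"
```

```text
the job is handed in; nothing more can be done
None
```

The job is handed in at about 93 s of the 210 s allowed: all four jars stand in the tray, and the frame was lowered, the platform slid home and the latch closed in that order. The last pictures and force stops agree with this; the hand-in call returned no verdict.

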